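Demould the van castings and index the mould carousel

ROBOT

A 7-joint arm with a two-finger parallel gripper is mounted at the origin on the work surface. World frame = base frame: x ahead of the robot, y to its left, z up, the work surface at z = 0. Lengths are in m, angles in rad, forces in N, time in s.
With the tool pointing down it reaches from about 0.4 to 0.85 m from the base axis. Payload 10.4 kg.
Tool frame: the origin (TCP) lies midway between the tips of the shut fingers; the grasp point (between the pads) lies 19 mm behind it; z points along the fingers, y is the line along which they close (so a half turn about z gives the same grasp; the last joint's range is limited). The gripper opens to 85 mm and grips with 20 to 120 N. Pads are 22 mm wide; open, the fingers measure 114 mm over their backs; the gripper's body (76 mm by 85 mm) begins 54 mm behind the grasp point. The pads swing forward as they close: fully open they stand 13 mm farther back than shut.
Start: joints at [1.262, 0.332, -0.065, 1.46, 0.022, 1.35, -0.088], TCP at [0.176, -0.6, 0.231] pointing down, gripper open.
Joint ranges: [-2.6, 2.6], [-0.5, 2.12], [-1.47, 1.34], [0.16, 2.42], [-1.27, 4.41], [0.06, 2.06], [-2.6, 2.6]. Speed limits (rad/s): [2.22, 2.22, 2.79, 2.79, 3.14, 3.14, 3.14].

INTERFACE

Orientations are given as a unit quaternion [x, y, z, w].
In Python, from workcell import get_obs, camera, camera_params, hand_in gives the robot as it stands.
- The arm moves only by the tool carry_out, never from a script. Its argument "commands" is a list that holds one entry, the list of rows, each a list of 6 numbers: the shift along the tool's x, y, z in units of 40 mm (1.0 is 40 mm), then the turn, a rotation vector about the tool's x, y, z in units of 6 degrees (1.0 is 6 degrees). In form: [[[x, y, z, ax, ay, az], ...]]. A call has 1 to 20 rows; each row shifts and turns the commanded pose from where the row before left it, along the tool's axes as they then stand; what a row does not reach is not made up. A row lasts 1/12 s, in which the tool goes at most 41.7 mm and 7.16 degrees, less where a joint would pass 70% of its speed; a pose out of reach is approached as far as the arm can. A call is refused whole if a number of a shift passes 1 or a number of a turn 1, either way. A call with a gripper value outside its range is refused whole. "hand" is the closure, from -1 (fully open) to 1 (shut), set as the call begins (left out, the last holds). The fingers move at their own pace and stop on an object; "force" is the grip in N (left out, the last holds). Time passes only in rows, so rows that do not move let the fingers close. It gives the time, the measured TCP pose, the force, the opening and the grip force at its end, in the units of the state.
- get_obs(): the state, without advancing time (a new reading comes with each control period).
- camera(name): name is "scene" or "top"; returns the picture (400x640x3 uint8, red, green, blue); there is no depth.
- camera_params(name): a dict with "mtx" (3x3 intrinsics, pixels), "R" (3x3) and "t" (3): a world point X has camera coordinates R X + t. Camera axes: x right, y down, z forward; pixel columns grow to the right and rows downward; lengths in m; the calibration is good to about 2 mm. A picture is of the moment at which its call begins. camera_params takes no time and is no camera call.
- hand_in(): hands the job in; it is judged then, once.
The state is a dict: "clock": time; "joint_pos": joint angles; "joint_velocities": joint speeds; "tau": joint torques, N m; "position": TCP position; "ee_rot": TCP orientation; "ft_force": force on the tool from outside, world axes, zero at the start; "torque": the same for the moment, N m; "grip_width": opening from 0.0 (shut) to 1.0 (fully open); "grasp_force": force on a finger pad.
Only numpy, scipy, OpenCV 4.12 (cv2) and the standard library are available. Lean on these libraries where they do the work, as an engineer would, in place of code of your own. Each camera call takes 0.05 s, during which the arm holds its last target. There are 200 camera calls.

TASK

Lift all the van castings out of the open moulds of the carousel, turning it by its upright handles from stop to stop to bring each mould out from under the amber cover to the front, and stand them on the floor of the drying tray, roof up and not stacked. Leave the empty carousel seated at the stop it started from, and do not disturb the mug, the jar or the screwdriver.

Things in the scene. Friction and masses are not known exactly. Their poses are not given: they have to be found in the camera images.
- base: Fixed grey base plate of the mould carousel, 350 x 350 x 30 mm, on the bench. Origin: centre of its underside, on the carousel's axis. Its -x axis points to the open front (towards the robot). The back part is covered (see cover); castings can be lifted out only at the front, where there is no roof.
- cover (a point): Top of the middle of the front edge of a fixed see-through amber cover on the base. Its flat roof spans x = -52 to +175, y = -175 to +175 mm of the base, underside 116 and top 120 mm above the bench; walls at the back (x = +173) and both sides (y = +-173), open towards -x.
- index_mark (a point): Fixed point on the base, 140 mm from the carousel's axis towards the open front (-x of the base).
- carousel (a joint): Turn of the carousel about its vertical axis (rad), 0 at the start, growing anticlockwise seen from above; turns either way, over two turns. A spring detent holds it at each quarter turn (multiples of pi/2): about 4 N at a handle moves it off a stop and over the hump midway; let go within 0.5 rad of a stop it is drawn in to it within 3 s. Aluminium disc 326 mm across, top 42 mm above the bench.
- home (a point): Point on the carousel, 140 mm from its axis on the centre line of the mould block that is at the front at the start (a small brass pin marks its rim); it lies over index_mark when the carousel is at its starting stop.
- tray: Loose wooden drying tray, 190 (its x) x 280 (its y) x 13 mm high, walls 5 mm, floor 5 mm thick, 0.8 kg, on the bench. Origin: centre of its underside.
- mould0 (a point): Centre of the upper face of one blue mould block (at the front at the start); four equal ones stand a quarter turn apart on the carousel: 87 (radial) x 120 mm, face 62 mm above the bench, 105 mm from the axis. Two open cavities side by side, 67 (radial) x 33 mm, 14 deep, centred 32 mm to either side of this point. At a stop one block is at the open front, three under the cover.
- handle0 (a point): Centre of the top of an upright round steel post on the carousel, 14 mm in diameter, 102 mm above the bench and 60 mm above the disc, 140 mm from the axis; one of four, each midway between two mould blocks. Used as a handle to turn the carousel; at a stop two of them stand in front of the cover, 45 degrees either side of the front.
- handle1 (a point): Centre of the top of an upright round steel post on the carousel, 14 mm in diameter, 102 mm above the bench and 60 mm above the disc, 140 mm from the axis; one of four, each midway between two mould blocks. Used as a handle to turn the carousel; at a stop two of them stand in front of the cover, 45 degrees either side of the front.
- handle2 (a point): Centre of the top of an upright round steel post on the carousel, 14 mm in diameter, 102 mm above the bench and 60 mm above the disc, 140 mm from the axis; one of four, each midway between two mould blocks. Used as a handle to turn the carousel; at a stop two of them stand in front of the cover, 45 degrees either side of the front.
- handle3 (a point): Centre of the top of an upright round steel post on the carousel, 14 mm in diameter, 102 mm above the bench and 60 mm above the disc, 140 mm from the axis; one of four, each midway between two mould blocks. Used as a handle to turn the carousel; at a stop two of them stand in front of the cover, 45 degrees either side of the front.
- van0: Ivory resin casting of a goods-van body, 64 (its x) x 30 (its y) x 34 mm high, about 60 g, upright sides up to 30 mm, arched roof on top; None if absent. Origin: centre of its underside, z up through the roof. In a cavity its length is radial, its underside 48 mm above the bench, the lower 14 mm in the cavity.
- van1: Ivory resin casting of a goods-van body, 64 (its x) x 30 (its y) x 34 mm high, about 60 g, upright sides up to 30 mm, arched roof on top; None if absent. Origin: centre of its underside, z up through the roof. In a cavity its length is radial, its underside 48 mm above the bench, the lower 14 mm in the cavity.
- van2: Ivory resin casting of a goods-van body, 64 (its x) x 30 (its y) x 34 mm high, about 60 g, upright sides up to 30 mm, arched roof on top; None if absent. Origin: centre of its underside, z up through the roof. In a cavity its length is radial, its underside 48 mm above the bench, the lower 14 mm in the cavity.
- van3: Ivory resin casting of a goods-van body, 64 (its x) x 30 (its y) x 34 mm high, about 60 g, upright sides up to 30 mm, arched roof on top; None if absent. Origin: centre of its underside, z up through the roof. In a cavity its length is radial, its underside 48 mm above the bench, the lower 14 mm in the cavity.
- van4: Ivory resin casting of a goods-van body, 64 (its x) x 30 (its y) x 34 mm high, about 60 g, upright sides up to 30 mm, arched roof on top; None if absent. Origin: centre of its underside, z up through the roof. In a cavity its length is radial, its underside 48 mm above the bench, the lower 14 mm in the cavity.
- van5: Ivory resin casting of a goods-van body, 64 (its x) x 30 (its y) x 34 mm high, about 60 g, upright sides up to 30 mm, arched roof on top; None if absent. Origin: centre of its underside, z up through the roof. In a cavity its length is radial, its underside 48 mm above the bench, the lower 14 mm in the cavity.
- van6: Ivory resin casting of a goods-van body, 64 (its x) x 30 (its y) x 34 mm high, about 60 g, upright sides up to 30 mm, arched roof on top; None if absent. Origin: centre of its underside, z up through the roof. In a cavity its length is radial, its underside 48 mm above the bench, the lower 14 mm in the cavity.
- van7: Ivory resin casting of a goods-van body, 64 (its x) x 30 (its y) x 34 mm high, about 60 g, upright sides up to 30 mm, arched roof on top; None if absent. Origin: centre of its underside, z up through the roof. In a cavity its length is radial, its underside 48 mm above the bench, the lower 14 mm in the cavity.
- mug: White mug, 78 mm across, 95 mm high; a bystander. Origin: centre of its underside.
- jar: Closed jar, 60 mm across, 75 mm high; a bystander. Origin: centre of its underside.
- screwdriver: Screwdriver with a red handle, under 25 mm high, lying on the bench along its x axis; a bystander.
Things that resemble listed ones, but are neither listed nor needed, are in the scene too. Leave any red look-alike of the van0 alone.

How it is judged:
At the end, for the whole second after the job is handed in: Every casting present stands roof up (within 0.1 rad) on the tray's floor inside its walls, underside 1 to 10 mm above the tray's underside, and is at rest; the carousel is at rest at its starting stop (home within 12 mm of index_mark); the tray lies flat and still (x of van0 in the frame of tray between -0.09 and 0.09 m and y of van0 in the frame of tray between -0.135 and 0.135 m and z of van0 in the frame of tray between 0.001 and 0.01 m and angle between each of van0, van1, van2, van3, van4, van5, van6, van7's own z axis and vertical below 0.1 rad and linear speed of each of van0, van1, van2, van3, van4, van5, van6, van7, tray below 0.02 m/s and x of van1 in the frame of tray between -0.09 and 0.09 m and y of van1 in the frame of tray between -0.135 and 0.135 m and z of van1 in the frame of tray between 0.001 and 0.01 m and x of van2 in the frame of tray between -0.09 and 0.09 m and y of van2 in the frame of tray between -0.135 and 0.135 m and z of van2 in the frame of tray between 0.001 and 0.01 m and x of van3 in the frame of tray between -0.09 and 0.09 m and y of van3 in the frame of tray between -0.135 and 0.135 m and z of van3 in the frame of tray between 0.001 and 0.01 m and x of van4 in the frame of tray between -0.09 and 0.09 m and y of van4 in the frame of tray between -0.135 and 0.135 m and z of van4 in the frame of tray between 0.001 and 0.01 m and x of van5 in the frame of tray between -0.09 and 0.09 m and y of van5 in the frame of tray between -0.135 and 0.135 m and z of van5 in the frame of tray between 0.001 and 0.01 m and x of van6 in the frame of tray between -0.09 and 0.09 m and y of van6 in the frame of tray between -0.135 and 0.135 m and z of van6 in the frame of tray between 0.001 and 0.01 m and x of van7 in the frame of tray between -0.09 and 0.09 m and y of van7 in the frame of tray between -0.135 and 0.135 m and z of van7 in the frame of tray between 0.001 and 0.01 m and horizontal distance between home and index_mark below 0.012 m and velocity of joint carousel between -0.05 and 0.05 rad/s and angle between tray's own z axis and vertical below 0.05 rad); the robot touches nothing.
It fails at once if the mug is knocked over or moved by more than 40 mm (distance of mug from where it was at the start of the episode above 0.04 m or angle between mug's own z axis and vertical above 0.5 rad).
It fails at once if the jar is knocked over or moved by more than 40 mm (distance of jar from where it was at the start of the episode above 0.04 m or angle between jar's own z axis and vertical above 0.5 rad).
It fails at once if the screwdriver is knocked over or moved by more than 40 mm (distance of screwdriver from where it was at the start of the episode above 0.04 m).
Of van0, van1, van2, van3, van4, van5, van6, van7 only 4 to 6 are there at a start; the rules pass over those that are not, and their reading is None.
At some moment in a run one of tray, van0, van1, van2, van3, van4, van5, van6, van7 may be knocked a few centimetres aside while the robot is not near it.
It also fails if it takes over 210 s, if anything falls off the work surface, if the arm or the gripper's body presses on something with over 40 N, if the wrist force passes 120 N, or if a joint passes its speed limit or range.

## Working session

There is one attempt and no reset: what is moved stays moved. The work goes in short steps, Python scripts to look and compute and a tool call to move; the robot and the scene stay as the last step left them, time stands still between calls to the robot, and variables do not carry over. Pictures are saved under pics/ and viewed, at most 14 in all, crops included, and the job is handed in when it is done.

Besides the shell and the picture viewer there is one more tool, called after "Call:" by a JSON object that holds its "op" and its "data". carry_out: Moves the arm, as the interface text tells. Its arguments: {"type":"object","properties":{"commands":{"type":"array"},"hand":{"type":"number"},"force":{"type":"number"}},"required":["commands"]}

```bash
mkdir -p pics; cat > h.py <<'E'
import numpy as np, cv2
from workcell import get_obs, camera, camera_params, hand_in
def snap(n,f,crop=None,k=1):
    im=camera(n)[:,:,::-1].copy()
    cv2.imwrite('pics/raw_'+f,im)
    if crop: x0,y0,x1,y1=crop; im=im[y0:y1,x0:x1]
    if k!=1: im=cv2.resize(im,None,fx=k,fy=k,interpolation=cv2.INTER_CUBIC)
    cv2.imwrite('pics/'+f,im)
def ray(n,u,v,z):
    p=camera_params(n);M=np.array(p['mtx']);R=np.array(p['R']);t=np.array(p['t'])
    d=R.T@np.linalg.solve(M,[u,v,1.]);c=-R.T@t
    return c+d*(z-c[2])/d[2]
def proj(n,X):
    p=camera_params(n);q=np.array(p['mtx'])@(np.array(p['R'])@np.array(X)+np.array(p['t']));return q[:2]/q[2]
E
python3 - <<'E'
from h import *
snap('top','t0.png');snap('scene','s0.png')
o=get_obs();print(o)
for n in('top','scene'):
    p=camera_params(n);print(n,np.array(p['mtx']).round(1).tolist(),(-np.array(p['R']).T@p['t']).round(3),np.array(p['R']).round(2).tolist())
E
```

```text
{'clock': 0.1, 'joint_pos': array([ 1.2624031 ,  0.33281056, -0.06470205,  1.46085091,  0.02158733,
        1.34987881, -0.0884984 ]), 'joint_velocities': array([-6.41788210e-04, -9.54868213e-05, -1.65891952e-03, -5.22833713e-04,
        1.30108922e-04,  3.49687652e-04, -1.59461622e-03]), 'tau': array([ 1.06359934e-03, -6.26746774e+01,  4.91721975e-02, -3.92431605e+01,
        1.64540496e-02,  6.81300779e-03,  6.35441165e-05]), 'position': array([ 0.17611002, -0.59933456,  0.23059737]), 'ee_rot': array([ 9.89806033e-01,  1.42420590e-01, -1.10189280e-04, -6.16655691e-04]), 'ft_force': array([1.62018904, 0.89482706, 0.12635744]), 'torque': array([-0.02873975, -0.02246459,  0.0162818 ]), 'grasp_force': 0.0, 'grip_width': 1.0001110219895413}
top [[414.6, 0.0, 318.1], [0.0, 414.6, 198.0], [0.0, 0.0, 1.0]] [0.312 0.126 1.188] [[0.0, -1.0, -0.0], [-0.98, -0.0, -0.18], [0.18, 0.0, -0.98]]
scene [[424.5, 0.0, 318.0], [0.0, 424.5, 197.0], [0.0, 0.0, 1.0]] [ 1.23  -0.212  1.072] [[0.46, 0.89, -0.01], [0.7, -0.36, -0.62], [-0.56, 0.28, -0.78]]
```

View pics/t0.png

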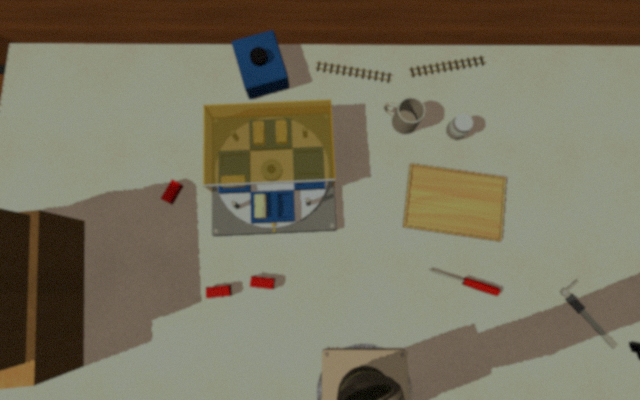

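View pics/s0.png

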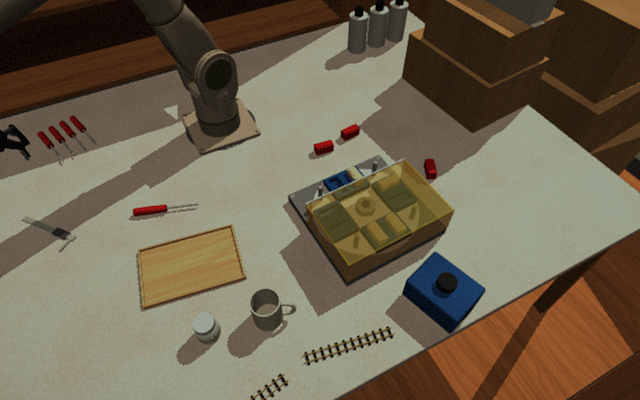

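```bash
python3 - <<'E'
from h import *
im=cv2.imread('pics/raw_t0.png')
a=cv2.resize(im[90:245,195:345],None,fx=5,fy=5,interpolation=cv2.INTER_CUBIC)[:, :750]
b=cv2.resize(im[155:250,395:515],None,fx=4,fy=4,interpolation=cv2.INTER_CUBIC)
cv2.imwrite('pics/ca.png',cv2.resize(im[95:243,195:345],None,fx=4,fy=4,interpolation=cv2.INTER_CUBIC))
cv2.imwrite('pics/cb.png',b)
s=cv2.imread('pics/raw_s0.png');cv2.imwrite('pics/cs.png',cv2.resize(s[145:285,280:460],None,fx=4,fy=4,interpolation=cv2.INTER_CUBIC))
E
```

```text
(no output)
```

View pics/ca.png

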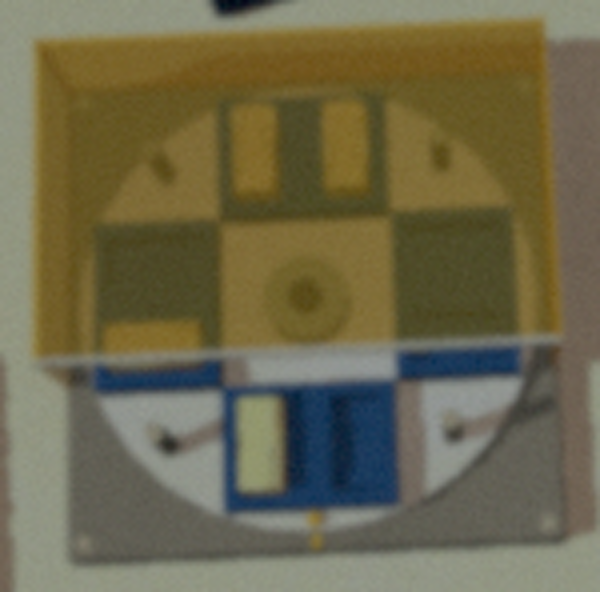

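View pics/cb.png

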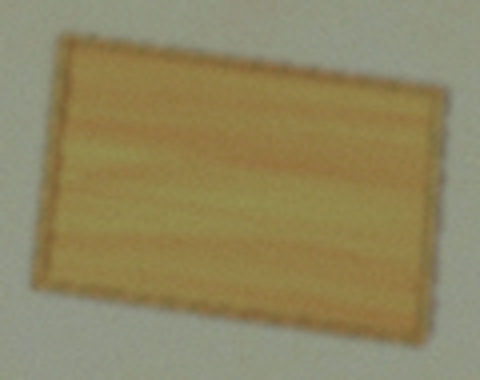

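View pics/cs.png

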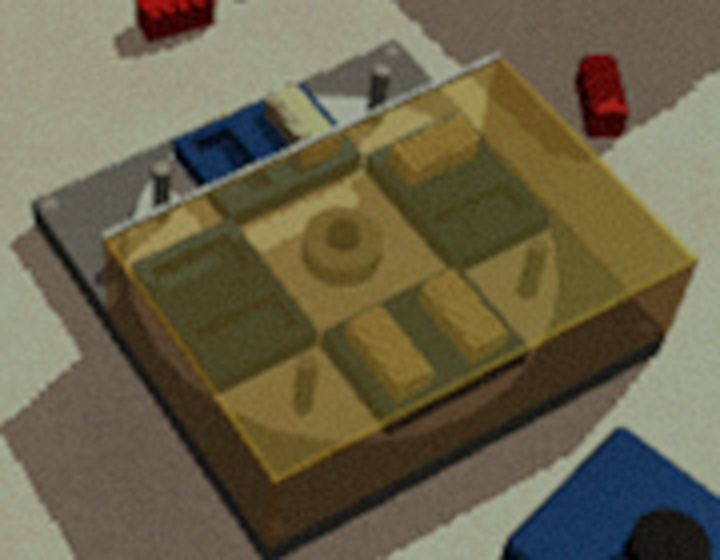

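```bash
python3 - <<'E'
from h import *
from scipy.spatial.transform import Rotation as R
T=lambda x,y,z,o=(195,95):ray('top',o[0]+x/4-.375,o[1]+y/4-.375,z)[:2]
np.set_printoptions(precision=4,suppress=True)
l,r=T(35,358,.12),T(559,340,.12);print('cover',l,r,r-l,np.linalg.norm(r-l))
hl,hr=T(155,433,.102),T(453,423,.102);print('handles',hl,hr,np.linalg.norm(hl-hr))
print('home',T(316,519,.042),'idx',T(316,542,.030))
f=T(75,560,.015),T(565,540,.015);print('front edge',f,f[1]-f[0])
b=[T(228,390,.062),T(392,383,.062),T(396,508,.062),T(228,513,.062)];print('mould',np.mean(b,0),b)
v=[T(236,395,.078),T(283,393,.078),T(282,494,.078),T(236,497,.078)];print('van',np.mean(v,0))
t=[T(x,y,.013,(395,155)) for x,y in((62,37),(445,88),(425,343),(35,288))];print('tray',np.mean(t,0),t,t[1]-t[0],t[3]-t[0])
o=get_obs();print(R.from_quat(o['ee_rot']).as_matrix())
for n,p in(('mug',(409,118)),('jar',(460,128)),('sd',(482,286)),('sdtip',(433,269))):print(n,ray('top',*p,0.05)[:2])
E
```

```text
cover [0.5465 0.4299] [0.5602 0.0844] [ 0.0137 -0.3455] 0.34578227542292694
handles [0.4998 0.3524] [0.5074 0.1544] 0.19819579754155275
home [0.45   0.2505] idx [0.4353 0.2515]
front edge (array([0.4234, 0.4234]), array([0.4391, 0.0764])) [ 0.0157 -0.347 ]
mould [0.4967 0.253 ] [array([0.5372, 0.3115]), array([0.5426, 0.198 ]), array([0.4554, 0.1939]), array([0.4515, 0.3086])]
van [0.4964 0.2863]
tray [ 0.5223 -0.2667] [array([ 0.6333, -0.1417]), array([ 0.5962, -0.4189]), array([ 0.4109, -0.3903]), array([ 0.4487, -0.1158])] [-0.0371 -0.2772] [-0.1846  0.0259]
[[ 0.9594  0.2819 -0.0004]
 [ 0.2819 -0.9594  0.0012]
 [-0.     -0.0013 -1.    ]]
mug [ 0.7604 -0.1349]
jar [ 0.7306 -0.2808]
sd [ 0.2852 -0.314 ]
sdtip [ 0.3296 -0.1845]
```

Call:
{"op": "carry_out", "data": {"commands": [[[0,0,0,0,0,0.78],[0,0,0,0,0,0.78],[0,0,0,0,0,0.78],[0.775,-0.343,0,0,0,0],[0.775,-0.343,0,0,0,0],[0.775,-0.343,0,0,0,0],[0.775,-0.343,0,0,0,0],[0.775,-0.343,0,0,0,0],[0.775,-0.343,0,0,0,0],[0.775,-0.343,0,0,0,0],[0.775,-0.343,0,0,0,0],[0.775,-0.343,0,0,0,0],[0.775,-0.343,0,0,0,0]]], "hand": -0.15}}

```text
clock: 1.18
position: [0.4815, -0.4489, 0.231]
ee_rot: [1.0, 0.02, -0.0, -0.0]
ft_force: [0.4, -0.3, -0.0]
grip_width: 0.573
grasp_force: 0.0
```

Call:
{"op": "carry_out", "data": {"commands": [[[0.06,-0.92,0,0,0,0],[0.06,-0.92,0,0,0,0],[0.06,-0.92,0,0,0,0],[0.06,-0.92,0,0,0,0],[0.06,-0.92,0,0,0,0],[0.06,-0.92,0,0,0,0],[0.06,-0.92,0,0,0,0],[0.06,-0.92,0,0,0,0],[0.06,-0.92,0,0,0,0],[0.06,-0.92,0,0,0,0],[0.06,-0.92,0,0,0,0],[0.06,-0.92,0,0,0,0],[0.06,-0.92,0,0,0,0],[0.06,-0.92,0,0,0,0],[0.06,-0.92,0,0,0,0],[0.06,-0.92,0,0,0,0],[0.06,-0.92,0,0,0,0],[0.06,-0.92,0,0,0,0],[0.06,-0.92,0,0,0,0],[0,0,0,0,0,0]]]}}

```text
clock: 2.85
position: [0.495, 0.2583, 0.2311]
ee_rot: [1.0, 0.025, -0.001, -0.002]
ft_force: [-0.8, 0.5, -0.1]
grip_width: 0.575
grasp_force: 0.0
```

Call:
{"op": "carry_out", "data": {"commands": [[[0.08,-0.69,0,0,0,0],[0,0,0.7,0,0,0],[0,0,0.7,0,0,0],[0,0,0.7,0,0,0],[0,0,0.7,0,0,0],[0,0,0.5,0,0,0],[0,0,0.4,0,0,0],[0,0,0.2,0,0,0],[0,0,0.2,0,0,0],[0,0,0,0,0,0]]]}}

```text
clock: 3.68
position: [0.4991, 0.2779, 0.0662]
ee_rot: [1.0, 0.02, -0.001, 0.0]
ft_force: [0.3, -0.4, -0.3]
grip_width: 0.574
grasp_force: 0.0
```

```bash
python3 - <<'E'
from h import *
snap('scene','s1.png',(300,130,480,270),4)
o=get_obs();print(o['position'],o['ft_force'])
E
```

```text
[0.49944332 0.2781954  0.06721194] [ 0.76500343 -0.25678961  0.69182788]
```

View pics/s1.png

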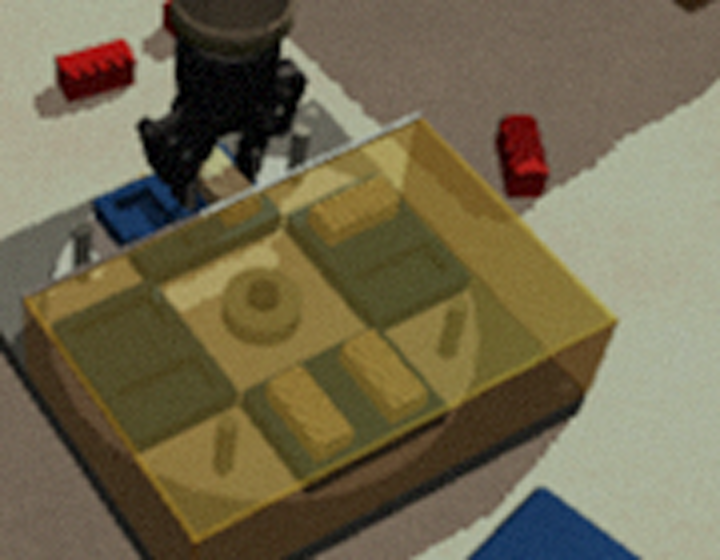

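Call:
{"op": "carry_out", "data": {"commands": [[[-0.05,-0.2,0,0,0,0],[0,0,0.07,0,0,0],[0,0,0,0,0,0]]]}}

```text
clock: 3.98
position: [0.4971, 0.2872, 0.065]
ee_rot: [1.0, 0.021, 0.0, -0.0]
ft_force: [0.7, -0.4, -0.8]
grip_width: 0.576
grasp_force: 0.0
```

Call:
{"op": "carry_out", "data": {"commands": [[[0,0,0,0,0,0],[0,0,0,0,0,0],[0,0,0,0,0,0],[0,0,0,0,0,0],[0,0,0,0,0,0],[0,0,0,0,0,0]]], "hand": 1, "force": 30}}

```text
clock: 4.48
position: [0.4975, 0.2862, 0.0649]
ee_rot: [1.0, 0.02, 0.0, -0.0]
ft_force: [-1.4, -1.1, 5.1]
grip_width: 0.341
grasp_force: 31.4
```

Call:
{"op": "carry_out", "data": {"commands": [[[0,0,0,0,0,0],[0,0,-0.15,0,0,0],[0,0,-0.15,0,0,0],[0,0,-0.4,0,0,0],[0,0,-0.6,0,0,0],[0,0,-0.7,0,0,0],[0,0,-0.5,0,0,0],[0,0,0,0,0,0]]]}}

```text
clock: 5.15
position: [0.4988, 0.2874, 0.1693]
ee_rot: [1.0, 0.02, 0.003, -0.001]
ft_force: [0.4, 1.2, 0.3]
grip_width: 0.344
grasp_force: 30.7
```

Call:
{"op": "carry_out", "data": {"commands": [[[-0.02,0.893,0,0,0,0],[-0.02,0.893,0,0,0,0],[-0.02,0.893,0,0,0,0],[-0.02,0.893,0,0,0,0],[-0.02,0.893,0,0,0,0],[-0.02,0.893,0,0,0,0],[-0.02,0.893,0,0,0,0],[-0.02,0.893,0,0,0,0],[-0.02,0.893,0,0,0,0],[-0.02,0.893,0,0,0,0],[-0.02,0.893,0,0,0,0],[-0.02,0.893,0,0,0,0],[-0.02,0.893,0,0,0,0],[-0.02,0.893,0,0,0,0],[-0.02,0.893,0,0,0,0],[-0.02,0.893,0,0,0,0],[-0.02,0.893,0,0,0,0],[-0.02,0.893,0,0,0,0],[0,0,0,0,0,0.845],[0,0,0,0,0,0.845]]]}}

```text
clock: 6.82
position: [0.5076, -0.3596, 0.1636]
ee_rot: [0.997, -0.072, -0.001, -0.0]
ft_force: [0.5, 0.7, -0.4]
grip_width: 0.344
grasp_force: 30.7
```

```bash
python3 - <<'E'
from h import *
snap('scene','s2.png',(100,120,300,320),3)
o=get_obs();print(o['position'],o['ee_rot'])
E
```

```text
[ 0.50830111 -0.35795818  0.16383039] [ 9.97227047e-01 -7.44173693e-02 -4.00746331e-04 -3.32844560e-04]
```

View pics/s2.png

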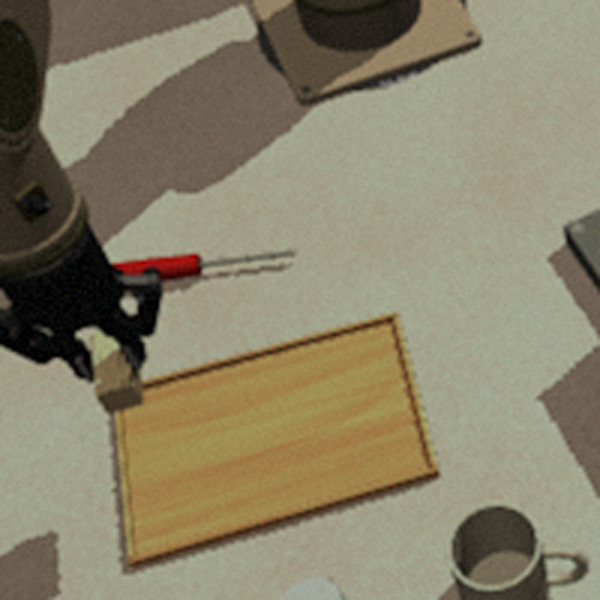

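```bash
python3 - <<'E'
from h import *
for x,y in((128,565),(437,473),(397,317)):print(ray('scene',100+x/3-.33,120+y/3-.33,.013)[:2].round(4))
E
```

```text
[ 0.5994 -0.4191]
[ 0.6398 -0.1444]
[ 0.4572 -0.1174]
```

Call:
{"op": "carry_out", "data": {"commands": [[[0,0,0.7,0,0,0],[0,0,0.7,0,0,0],[0,0,0.7,0,0,0],[0,0,0.6,0,0,0],[0,0,0.4,0,0,0],[0,0,0.2,0,0,0],[0,0,0.15,0,0,0],[0,0,0.1,0,0,0],[0,0,0,0,0,0],[0,0,0,0,0,0]]]}}

```text
clock: 7.7
position: [0.5095, -0.3571, 0.0235]
ee_rot: [0.998, -0.068, 0.001, 0.0]
ft_force: [0.4, 0.4, -1.0]
grip_width: 0.34
grasp_force: 30.7
```

Call:
{"op": "carry_out", "data": {"commands": [[[0,0,0,0,0,0],[0,0,0,0,0,0],[0,0,0,0,0,0],[0,0,0,0,0,0],[0,0,0,0,0,0]]], "hand": -0.15}}

```text
clock: 8.12
position: [0.5092, -0.3569, 0.0228]
ee_rot: [0.998, -0.068, 0.0, 0.0]
ft_force: [-0.1, 0.3, 0.1]
grip_width: 0.573
grasp_force: 0.0
```

Call:
{"op": "carry_out", "data": {"commands": [[[0,0,-0.3,0,0,0],[0,0,-0.6,0,0,0],[0,0,-0.75,0,0,0],[0,0,-0.75,0,0,0],[0,0,-0.75,0,0,0],[0,0,-0.6,0,0,0]]]}}

```text
clock: 8.62
position: [0.5095, -0.357, 0.1763]
ee_rot: [0.998, -0.068, 0.001, 0.001]
ft_force: [0.2, -0.3, 0.6]
grip_width: 0.57
grasp_force: 0.0
```

Call:
{"op": "carry_out", "data": {"commands": [[[-0.13,-0.88,0,0,0,0],[-0.13,-0.88,0,0,0,0],[-0.13,-0.88,0,0,0,0],[-0.13,-0.88,0,0,0,0],[-0.13,-0.88,0,0,0,0],[-0.13,-0.88,0,0,0,0],[-0.13,-0.88,0,0,0,0],[-0.13,-0.88,0,0,0,0],[-0.13,-0.88,0,0,0,0],[-0.13,-0.88,0,0,0,0],[-0.13,-0.88,0,0,0,0],[-0.13,-0.88,0,0,0,0],[-0.13,-0.88,0,0,0,0],[-0.13,-0.88,0,0,0,0],[-0.13,-0.88,0,0,0,0],[-0.13,-0.88,0,0,0,0],[-0.13,-0.88,0,0,0,0],[-0.13,-0.88,0,0,0,0],[-0.13,-0.88,0,0,0,0],[-0.13,-0.83,0,0,0,0]]], "hand": 0.4}}

```text
clock: 10.28
position: [0.5012, 0.3545, 0.1733]
ee_rot: [0.998, -0.068, 0.0, -0.0]
ft_force: [0.3, 0.4, 0.4]
grip_width: 0.302
grasp_force: 0.0
```

Call:
{"op": "carry_out", "data": {"commands": [[[0,0,0,0,0,0.97],[0,0,0,0,0,0.97],[0,0,0,0,0,0.97],[0,0,0,0,0,0.97],[0,0,0,0,0,0.97],[0,0,0,0,0,0.96],[0,0,0,0,0,0],[0,0,0,0,0,0],[0,0,0,0,0,0]]]}}

```text
clock: 11.03
position: [0.4965, 0.35, 0.1567]
ee_rot: [0.978, -0.21, -0.01, 0.015]
ft_force: [-0.3, 0.4, 0.1]
grip_width: 0.301
grasp_force: 0.0
```

```bash
python3 - <<'E'
from h import *
from scipy.spatial.transform import Rotation as R
snap('top','t1.png',(180,90,540,300),2.2)
o=get_obs();print(o['position'],o['joint_pos'].round(2));M=R.from_quat(o['ee_rot']).as_matrix();print(np.degrees(np.arctan2(M[1,0],M[0,0])))
E
```

```text
[0.49680453 0.34952467 0.1565953 ] [-0.93  0.37  0.31  1.59 -0.11  1.23 -2.6 ]
-24.29172438384529
```

View pics/t1.png

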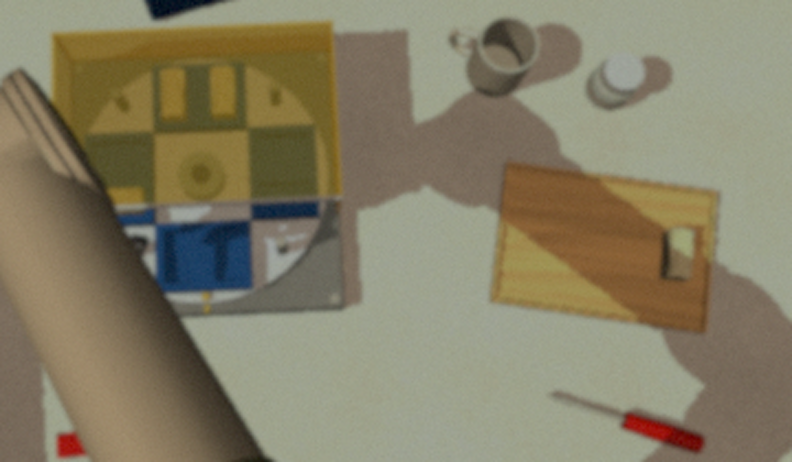

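Call:
{"op": "carry_out", "data": {"commands": [[[0,0,0,0,0,-0.9],[0,0,0,0,0,-0.9],[0,0,0,0,0,-0.9],[0,0,0,0,0,-0.9],[0,0,0,0,0,-0.84],[0,0,0,0,0,0],[0,0,0,0,0,0],[0,0,0,0,0,0]]]}}

```text
clock: 11.75
position: [0.4975, 0.3485, 0.1565]
ee_rot: [1.0, 0.018, -0.013, 0.012]
ft_force: [0.6, 0.9, 0.1]
grip_width: 0.294
grasp_force: 0.0
```

```bash
cat >> h.py <<'E'
from scipy.spatial.transform import Rotation as Ro
def to(x,y,z,deg):
    "shift (units, in the tool frame as it stands) and then turn (units) to a pose with the tool down, x axis at yaw deg"
    o=get_obs();M=Ro.from_quat(o['ee_rot']);c,s=np.cos(np.radians(deg)),np.sin(np.radians(deg))
    G=Ro.from_matrix([[c,s,0],[s,-c,0],[0,0,-1]])
    m=M.as_matrix()
    print('pos',o['position'].round(4),'yaw',np.degrees(np.arctan2(m[1,0],m[0,0])).round(2),'zaxis',m[:,2].round(3),'j7',o['joint_pos'][6].round(2))
    print('shift',((M.inv().apply(np.array([x,y,z])-o['position']))/.04).round(3),'turn',((M.inv()*G).as_rotvec(degrees=True)/6).round(3))
E
python3 - <<'E'
from h import *
to(.5005,.3525,.156,2.35)
E
```

```text
pos [0.4975 0.3485 0.1565] yaw 2.01 zaxis [-0.026 -0.025 -0.999] j7 -2.16
shift [ 0.079 -0.097  0.008] turn [ 0.228  0.253 -0.053]
```

Call:
{"op": "carry_out", "data": {"commands": [[[0,0,0,0.23,0.25,-0.05],[0.08,-0.1,0,0,0,0],[0,0,0.4,0,0,0],[0,0,0.5,0,0,0],[0,0,0.5,0,0,0],[0,0,0.45,0,0,0],[0,0,0.3,0,0,0],[0,0,0,0,0,0],[0,0,0,0,0,0]]]}}

```text
clock: 12.5
position: [0.5002, 0.3532, 0.0703]
ee_rot: [1.0, 0.022, -0.0, 0.001]
ft_force: [-0.5, 0.8, -0.3]
grip_width: 0.298
grasp_force: 0.0
```

```bash
python3 - <<'E'
from h import *
to(.5005,.3525,.07,2.35)
print(get_obs()['ft_force'])
# constant-orientation arc rows
a=np.radians(np.linspace(135,230,21));p=140*np.c_[np.cos(a),np.sin(a)];d=np.diff(p,axis=0)/40
print([[round(x,2),round(-y,2)] for x,y in d])
E
```

```text
pos [0.5002 0.3532 0.0703] yaw 2.5 zaxis [-0.001 -0.001 -1.   ] j7 -2.13
shift [0.008 0.017 0.007] turn [0.01  0.009 0.025]
[-0.51116388  0.75132991 -0.32317562]
[[np.float64(-0.2), np.float64(0.21)], [np.float64(-0.18), np.float64(0.23)], [np.float64(-0.16), np.float64(0.24)], [np.float64(-0.14), np.float64(0.26)], [np.float64(-0.12), np.float64(0.27)], [np.float64(-0.09), np.float64(0.27)], [np.float64(-0.07), np.float64(0.28)], [np.float64(-0.05), np.float64(0.29)], [np.float64(-0.02), np.float64(0.29)], [np.float64(0.0), np.float64(0.29)], [np.float64(0.02), np.float64(0.29)], [np.float64(0.05), np.float64(0.29)], [np.float64(0.07), np.float64(0.28)], [np.float64(0.1), np.float64(0.27)], [np.float64(0.12), np.float64(0.27)], [np.float64(0.14), np.float64(0.25)], [np.float64(0.16), np.float64(0.24)], [np.float64(0.18), np.float64(0.23)], [np.float64(0.2), np.float64(0.21)], [np.float64(0.21), np.float64(0.2)]]
```

Call:
{"op": "carry_out", "data": {"commands": [[[-0.2,0.21,0,0,0,0],[-0.18,0.23,0,0,0,0],[-0.16,0.24,0,0,0,0],[-0.14,0.26,0,0,0,0],[-0.12,0.27,0,0,0,0],[-0.09,0.27,0,0,0,0],[-0.07,0.28,0,0,0,0],[-0.05,0.29,0,0,0,0],[-0.02,0.29,0,0,0,0],[0,0.29,0,0,0,0],[0.02,0.29,0,0,0,0],[0.05,0.29,0,0,0,0],[0.07,0.28,0,0,0,0],[0.1,0.27,0,0,0,0],[0.12,0.27,0,0,0,0],[0.14,0.25,0,0,0,0],[0.16,0.24,0,0,0,0],[0.18,0.23,0,0,0,0],[0.19,0.2,0,0,0,0],[0,0,0,0,0,0]]]}}

```text
clock: 14.17
position: [0.5111, 0.1529, 0.0711]
ee_rot: [1.0, 0.021, 0.001, 0.001]
ft_force: [1.0, -0.3, 0.3]
grip_width: 0.306
grasp_force: 0.0
```

Call:
{"op": "carry_out", "data": {"commands": [[[0,0,0,0,0,0],[0,0,0,0,0,0],[0,0,0,0,0,0],[0,0,0,0,0,0],[0,0,0,0,0,0],[0,0,0,0,0,0],[0,0,0,0,0,0],[0,0,0,0,0,0],[0,0,0,0,0,0],[0,0,0,0,0,0],[0,0,0,0,0,0],[0,0,0,0,0,0]]]}}

```text
clock: 15.17
position: [0.509, 0.1553, 0.0705]
ee_rot: [1.0, 0.022, -0.0, 0.0]
ft_force: [0.2, 0.1, -0.1]
grip_width: 0.297
grasp_force: 0.0
```

Call:
{"op": "carry_out", "data": {"commands": [[[0,0,-0.5,0,0,0],[0,0,-0.8,0,0,0],[0,0,-0.8,0,0,0],[0,0,-0.5,0,0,0],[0,0.9,0,0,0,0],[0,0.9,0,0,0,0],[0,0.9,0,0,0,0],[0,0.9,0,0,0,0],[0,0,0,0,0,0]]], "hand": -0.15}}

```text
clock: 15.92
position: [0.5153, 0.0035, 0.175]
ee_rot: [1.0, 0.018, 0.0, 0.001]
ft_force: [0.3, -1.3, 1.1]
grip_width: 0.572
grasp_force: 0.0
```

```bash
python3 - <<'E'
from h import *
snap('top','t2.png',(180,90,540,300),2.2)
to(.4987,.2536,.17,2.35)
E
```

```text
pos [0.5154 0.0072 0.1748] yaw 2.15 zaxis [ 0.    -0.001 -1.   ] j7 -1.58
shift [-0.185 -6.17   0.114] turn [ 0.011 -0.004 -0.034]
```

View pics/t2.png

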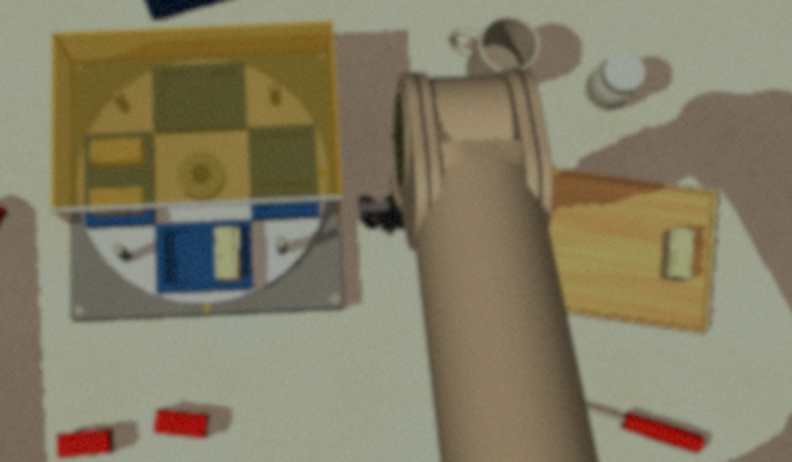

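Call:
{"op": "carry_out", "data": {"commands": [[[-0.027,-0.878,0,0,0,0],[-0.027,-0.878,0,0,0,0],[-0.027,-0.878,0,0,0,0],[-0.027,-0.878,0,0,0,0],[-0.027,-0.878,0,0,0,0],[-0.027,-0.878,0,0,0,0],[0,0,0.5,0,0,0],[0,0,0.5,0,0,0],[0,0,0.5,0,0,0],[0,0,0,0,0,0],[0,0,0,0,0,0],[0,0,0,0,0,0]]]}}

```text
clock: 16.97
position: [0.4999, 0.2223, 0.1156]
ee_rot: [1.0, 0.022, 0.0, -0.0]
ft_force: [0.1, -0.6, 0.7]
grip_width: 0.576
grasp_force: 0.0
```

```bash
python3 - <<'E'
from h import *
to(.5,.2216,.064,2.35)
E
```

```text
pos [0.4999 0.2223 0.1156] yaw 2.55 zaxis [ 0.001  0.    -1.   ] j7 -1.96
shift [-0.     0.018  1.289] turn [-0.002 -0.008  0.034]
```

Call:
{"op": "carry_out", "data": {"commands": [[[0,0,0.4,0,0,0],[0,0,0.4,0,0,0],[0,0,0.28,0,0,0],[0,0,0.2,0,0,0],[0,0,0,0,0,0]]]}}

```text
clock: 17.38
position: [0.4991, 0.2215, 0.0624]
ee_rot: [1.0, 0.022, -0.001, 0.001]
ft_force: [-0.1, -0.5, 0.3]
grip_width: 0.575
grasp_force: 0.0
```

Call:
{"op": "carry_out", "data": {"commands": [[[0,0,0,0,0,0],[0,0,0,0,0,0],[0,0,0,0,0,0],[0,0,0,0,0,0],[0,0,0,0,0,0],[0,0,0,0,0,0]]], "hand": 1}}

```text
clock: 17.88
position: [0.5002, 0.222, 0.0642]
ee_rot: [1.0, 0.022, 0.001, -0.0]
ft_force: [-0.6, -0.9, 6.2]
grip_width: 0.344
grasp_force: 32.2
```

Call:
{"op": "carry_out", "data": {"commands": [[[0,0,0,0,0,0],[0,0,-0.15,0,0,0],[0,0,-0.15,0,0,0],[0,0,-0.4,0,0,0],[0,0,-0.6,0,0,0],[0,0,-0.7,0,0,0],[0,0,-0.5,0,0,0],[0,0,0,0,0,0],[0,0,0,0,0,0]]]}}

```text
clock: 18.63
position: [0.5001, 0.222, 0.1647]
ee_rot: [1.0, 0.022, 0.001, -0.001]
ft_force: [-0.3, -0.7, -1.1]
grip_width: 0.341
grasp_force: 31.5
```

```bash
python3 - <<'E'
from h import *
to(.5182,-.2964,.164,2.35)
E
```

```text
pos [0.5001 0.222  0.1647] yaw 2.54 zaxis [ 0.002  0.001 -1.   ] j7 -1.98
shift [-1.2200e-01  1.2968e+01  4.0000e-03] turn [-0.01  -0.02   0.031]
```

Call:
{"op": "carry_out", "data": {"commands": [[[-0.008,0.865,0,0,0,0],[-0.008,0.865,0,0,0,0],[-0.008,0.865,0,0,0,0],[-0.008,0.865,0,0,0,0],[-0.008,0.865,0,0,0,0],[-0.008,0.865,0,0,0,0],[-0.008,0.865,0,0,0,0],[-0.008,0.865,0,0,0,0],[-0.008,0.865,0,0,0,0],[-0.008,0.865,0,0,0,0],[-0.008,0.865,0,0,0,0],[-0.008,0.865,0,0,0,0],[-0.008,0.865,0,0,0,0],[-0.008,0.865,0,0,0,0],[-0.008,0.865,0,0,0,0],[0,0,0,0,0,0.86],[0,0,0,0,0,0.86],[0,0,0,0,0,0],[0,0,0,0,0,0]]]}}

```text
clock: 20.22
position: [0.5173, -0.2966, 0.1625]
ee_rot: [0.998, -0.066, -0.001, 0.0]
ft_force: [1.4, -1.3, -0.4]
grip_width: 0.345
grasp_force: 31.4
```

```bash
python3 - <<'E'
from h import *
to(.5182,-.2964,.022,-7.8)
snap('scene','s3.png',(100,120,480,320),2)
a=cv2.imread('pics/raw_s0.png').astype(int);b=cv2.imread('pics/raw_s3.png').astype(int)
E
```

```text
pos [ 0.5173 -0.2966  0.1625] yaw -7.62 zaxis [-0.002  0.    -1.   ] j7 -1.07
shift [ 0.029 -0.008  3.512] turn [0.002 0.017 0.03 ]
```

View pics/s3.png

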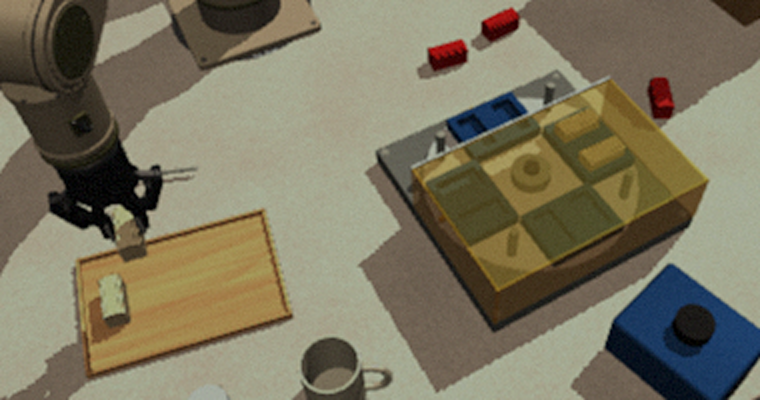

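Call:
{"op": "carry_out", "data": {"commands": [[[0,0,0.7,0,0,0],[0,0,0.7,0,0,0],[0,0,0.7,0,0,0],[0,0,0.6,0,0,0],[0,0,0.4,0,0,0],[0,0,0.2,0,0,0],[0,0,0.12,0,0,0],[0,0,0.1,0,0,0],[0,0,0,0,0,0],[0,0,0,0,0,0]]]}}

```text
clock: 21.1
position: [0.5182, -0.2973, 0.0235]
ee_rot: [0.998, -0.068, 0.001, 0.0]
ft_force: [-0.0, 0.0, -0.4]
grip_width: 0.342
grasp_force: 31.4
```

Call:
{"op": "carry_out", "data": {"commands": [[[0,0,0,0,0,0],[0,0,0,0,0,0],[0,0,0,0,0,0],[0,0,0,0,0,0],[0,0,0,0,0,0]]], "hand": -0.15}}

```text
clock: 21.52
position: [0.5178, -0.2971, 0.0229]
ee_rot: [0.998, -0.068, 0.0, 0.0]
ft_force: [-0.8, -0.1, -0.3]
grip_width: 0.574
grasp_force: 0.0
```

Call:
{"op": "carry_out", "data": {"commands": [[[0,0,-0.3,0,0,0],[0,0,-0.6,0,0,0],[0,0,-0.75,0,0,0],[0,0,-0.75,0,0,0],[0,0,-0.75,0,0,0],[0,0,-0.5,0,0,0],[0,0,0,0,0,-0.85],[0,0,0,0,0,-0.85],[0,0,0,0,0,0],[0,0,0,0,0,0]]]}}

```text
clock: 22.35
position: [0.5176, -0.2971, 0.1693]
ee_rot: [1.0, 0.02, 0.0, 0.0]
ft_force: [-0.3, 0.4, -0.1]
grip_width: 0.572
grasp_force: 0.0
```

```bash
python3 - <<'E'
from h import *
to(.5005,.3525,.17,2.35)
E
```

```text
pos [ 0.5176 -0.2971  0.1693] yaw 2.25 zaxis [ 0. -0. -1.] j7 -0.91
shift [  0.21  -16.244  -0.025] turn [ 0.004 -0.004 -0.017]
```

Move to the handle at 135° (18 rows), settle, lower into the slot and turn again.

Call:
{"op": "carry_out", "data": {"commands": [[[0.012,-0.902,0,0,0,0],[0.012,-0.902,0,0,0,0],[0.012,-0.902,0,0,0,0],[0.012,-0.902,0,0,0,0],[0.012,-0.902,0,0,0,0],[0.012,-0.902,0,0,0,0],[0.012,-0.902,0,0,0,0],[0.012,-0.902,0,0,0,0],[0.012,-0.902,0,0,0,0],[0.012,-0.902,0,0,0,0],[0.012,-0.902,0,0,0,0],[0.012,-0.902,0,0,0,0],[0.012,-0.902,0,0,0,0],[0.012,-0.902,0,0,0,0],[0.012,-0.902,0,0,0,0],[0.012,-0.902,0,0,0,0],[0.012,-0.902,0,0,0,0],[0.012,-0.902,0,0,0,0],[0,0,0,0,0,0],[0,0,0,0,0,0]]], "hand": 0.4}}

```text
clock: 24.02
position: [0.4979, 0.3544, 0.1677]
ee_rot: [1.0, 0.022, -0.001, 0.001]
ft_force: [-0.2, -1.1, 0.1]
grip_width: 0.299
grasp_force: 0.0
```

```bash
python3 - <<'E'
from h import *
to(.5005,.3525,.07,2.35)
E
```

```text
pos [0.4979 0.3544 0.1677] yaw 2.47 zaxis [-0.001 -0.001 -1.   ] j7 -2.16
shift [0.067 0.047 2.441] turn [0.011 0.011 0.019]
```

Call:
{"op": "carry_out", "data": {"commands": [[[0.05,0.03,0.3,0,0,0],[0,0,0.6,0,0,0],[0,0,0.6,0,0,0],[0,0,0.6,0,0,0],[0,0,0.33,0,0,0],[0,0,0,0,0,0],[0,0,0,0,0,0]]]}}

```text
clock: 24.6
position: [0.5013, 0.3499, 0.071]
ee_rot: [1.0, 0.02, -0.0, 0.001]
ft_force: [-0.6, 0.4, 0.5]
grip_width: 0.3
grasp_force: 0.0
```

Call:
{"op": "carry_out", "data": {"commands": [[[-0.2,0.21,0,0,0,0],[-0.18,0.23,0,0,0,0],[-0.16,0.24,0,0,0,0],[-0.14,0.26,0,0,0,0],[-0.12,0.27,0,0,0,0],[-0.09,0.27,0,0,0,0],[-0.07,0.28,0,0,0,0],[-0.05,0.29,0,0,0,0],[-0.02,0.29,0,0,0,0],[0,0.29,0,0,0,0],[0.02,0.29,0,0,0,0],[0.05,0.29,0,0,0,0],[0.07,0.28,0,0,0,0],[0.1,0.27,0,0,0,0],[0.12,0.27,0,0,0,0],[0.14,0.25,0,0,0,0],[0.16,0.24,0,0,0,0],[0.18,0.23,0,0,0,0],[0.19,0.2,0,0,0,0],[0,0,0,0,0,0]]]}}

```text
clock: 26.27
position: [0.5116, 0.1509, 0.0722]
ee_rot: [1.0, 0.019, 0.001, 0.0]
ft_force: [0.3, -0.5, 0.4]
grip_width: 0.299
grasp_force: 0.0
```

Call:
{"op": "carry_out", "data": {"commands": [[[0,0,0,0,0,0],[0,0,0,0,0,0],[0,0,0,0,0,0],[0,0,0,0,0,0],[0,0,0,0,0,0],[0,0,0,0,0,0],[0,0,0,0,0,0],[0,0,0,0,0,0],[0,0,0,0,0,0],[0,0,0,0,0,0],[0,0,0,0,0,0],[0,0,0,0,0,0]]]}}

```text
clock: 27.27
position: [0.5094, 0.1532, 0.0713]
ee_rot: [1.0, 0.021, -0.0, 0.0]
ft_force: [-0.9, -1.3, 0.1]
grip_width: 0.302
grasp_force: 0.0
```

Call:
{"op": "carry_out", "data": {"commands": [[[0,0,-0.5,0,0,0],[0,0,-0.8,0,0,0],[0,0,-0.8,0,0,0],[0,0,-0.5,0,0,0],[0,0.9,0,0,0,0],[0,0.9,0,0,0,0],[0,0.9,0,0,0,0],[0,0.9,0,0,0,0],[0,0,0,0,0,0],[0,0,0,0,0,0]]], "hand": -0.15}}

```text
clock: 28.1
position: [0.5154, 0.0072, 0.1755]
ee_rot: [1.0, 0.019, 0.0, 0.0]
ft_force: [-0.6, 0.0, 0.4]
grip_width: 0.579
grasp_force: 0.0
```

```bash
python3 - <<'E'
from h import *
snap('top','t3.png',(180,90,540,300),2.2)
to(.5,.2216,.17,2.35)
E
```

```text
pos [0.5154 0.0091 0.1754] yaw 2.33 zaxis [ 0. -0. -1.] j7 -1.58
shift [-0.169 -5.323  0.134] turn [ 0.001 -0.    -0.003]
```

View pics/t3.png

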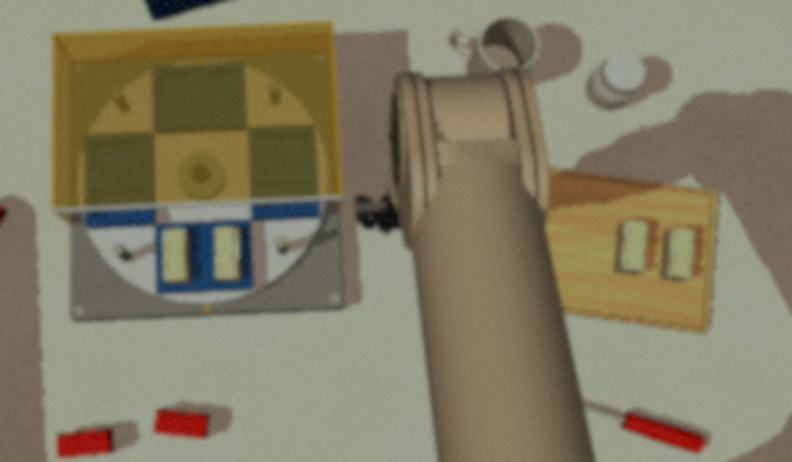

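Call:
{"op": "carry_out", "data": {"commands": [[[-0.028,-0.887,0,0,0,0],[-0.028,-0.887,0,0,0,0],[-0.028,-0.887,0,0,0,0],[-0.028,-0.887,0,0,0,0],[-0.028,-0.887,0,0,0,0],[-0.028,-0.887,0,0,0,0],[0,0,0.5,0,0,0],[0,0,0.5,0,0,0],[0,0,0.5,0,0,0],[0,0,0,0,0,0],[0,0,0,0,0,0],[0,0,0,0,0,0]]]}}

```text
clock: 29.15
position: [0.5, 0.2227, 0.1163]
ee_rot: [1.0, 0.022, 0.0, -0.0]
ft_force: [-0.0, -0.6, 0.2]
grip_width: 0.576
grasp_force: 0.0
```

```bash
python3 - <<'E'
from h import *
to(.5,.2216,.064,2.35)
E
```

```text
pos [0.5    0.2227 0.1163] yaw 2.47 zaxis [ 0.001  0.    -1.   ] j7 -1.96
shift [-1.000e-03  2.800e-02  1.308e+00] turn [-0.002 -0.007  0.02 ]
```

Call:
{"op": "carry_out", "data": {"commands": [[[0,0.02,0.4,0,0,0],[0,0,0.4,0,0,0],[0,0,0.3,0,0,0],[0,0,0.2,0,0,0],[0,0,0,0,0,0]]]}}

```text
clock: 29.57
position: [0.4992, 0.2208, 0.0623]
ee_rot: [1.0, 0.021, -0.001, 0.001]
ft_force: [0.5, -1.5, -0.4]
grip_width: 0.574
grasp_force: 0.0
```

Call:
{"op": "carry_out", "data": {"commands": [[[0,0,0,0,0,0],[0,0,0,0,0,0],[0,0,0,0,0,0],[0,0,0,0,0,0],[0,0,0,0,0,0],[0,0,0,0,0,0]]], "hand": 1}}

```text
clock: 30.07
position: [0.5004, 0.2213, 0.0642]
ee_rot: [1.0, 0.021, 0.001, -0.0]
ft_force: [-1.5, -0.6, 5.6]
grip_width: 0.34
grasp_force: 32.1
```

Call:
{"op": "carry_out", "data": {"commands": [[[0,0,0,0,0,0],[0,0,-0.15,0,0,0],[0,0,-0.15,0,0,0],[0,0,-0.4,0,0,0],[0,0,-0.6,0,0,0],[0,0,-0.7,0,0,0],[0,0,-0.5,0,0,0],[0,0,0,0,0,0],[0,0,0,0,0,0]]]}}

```text
clock: 30.82
position: [0.5003, 0.2213, 0.1647]
ee_rot: [1.0, 0.021, 0.001, -0.001]
ft_force: [-0.5, 0.1, -2.2]
grip_width: 0.339
grasp_force: 31.3
```

```bash
python3 - <<'E'
from h import *
to(.5264,-.2370,.164,2.35)
E
```

```text
pos [0.5003 0.2213 0.1647] yaw 2.42 zaxis [ 0.002  0.001 -1.   ] j7 -1.97
shift [1.6800e-01 1.1476e+01 6.0000e-03] turn [-0.01  -0.02   0.011]
```

Call:
{"op": "carry_out", "data": {"commands": [[[0.012,0.882,0,0,0,0],[0.012,0.882,0,0,0,0],[0.012,0.882,0,0,0,0],[0.012,0.882,0,0,0,0],[0.012,0.882,0,0,0,0],[0.012,0.882,0,0,0,0],[0.012,0.882,0,0,0,0],[0.012,0.882,0,0,0,0],[0.012,0.882,0,0,0,0],[0.012,0.882,0,0,0,0],[0.012,0.882,0,0,0,0],[0.012,0.882,0,0,0,0],[0.012,0.882,0,0,0,0],[0,0,0,0,0,0.85],[0,0,0,0,0,0.85],[0,0,0,0,0,0],[0,0,0,0,0,0]]]}}

```text
clock: 32.23
position: [0.5249, -0.2365, 0.1625]
ee_rot: [0.998, -0.066, -0.001, 0.0]
ft_force: [0.7, 1.0, -0.2]
grip_width: 0.341
grasp_force: 31.3
```

```bash
python3 - <<'E'
from h import *
to(.5264,-.2370,.022,-7.8)
snap('scene','s4.png',(100,120,480,320),2)
E
```

```text
pos [ 0.5249 -0.2365  0.1625] yaw -7.62 zaxis [-0.002 -0.    -1.   ] j7 -1.2
shift [0.045 0.005 3.513] turn [0.004 0.016 0.03 ]
```

View pics/s4.png

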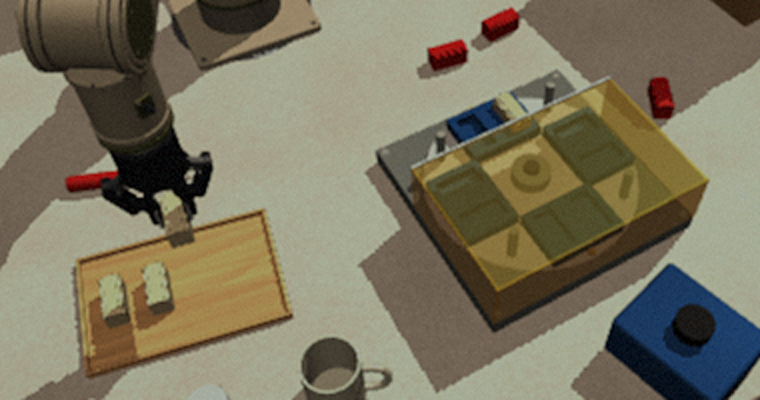

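Tray unmoved (corners as before), two vans standing at (113,297) and (157,287), the third held; one van remains, in the front block. Lower and release.

Call:
{"op": "carry_out", "data": {"commands": [[[0.03,0,0.7,0,0,0],[0,0,0.7,0,0,0],[0,0,0.7,0,0,0],[0,0,0.6,0,0,0],[0,0,0.4,0,0,0],[0,0,0.2,0,0,0],[0,0,0.12,0,0,0],[0,0,0.1,0,0,0],[0,0,0,0,0,0],[0,0,0,0,0,0]]]}}

```text
clock: 33.12
position: [0.5271, -0.2373, 0.0235]
ee_rot: [0.998, -0.068, 0.001, 0.0]
ft_force: [-0.4, -1.0, -1.0]
grip_width: 0.339
grasp_force: 31.3
```

Call:
{"op": "carry_out", "data": {"commands": [[[0,0,0,0,0,0],[0,0,0,0,0,0],[0,0,0,0,0,0],[0,0,0,0,0,0],[0,0,0,0,0,0]]], "hand": -0.15}}

```text
clock: 33.53
position: [0.5267, -0.2372, 0.0229]
ee_rot: [0.998, -0.068, 0.0, 0.0]
ft_force: [-0.1, 0.1, -0.3]
grip_width: 0.575
grasp_force: 0.0
```

Call:
{"op": "carry_out", "data": {"commands": [[[0,0,-0.3,0,0,0],[0,0,-0.6,0,0,0],[0,0,-0.75,0,0,0],[0,0,-0.75,0,0,0],[0,0,-0.75,0,0,0],[0,0,-0.5,0,0,0],[0,0,0,0,0,-0.85],[0,0,0,0,0,-0.85],[0,0,0,0,0,0],[0,0,0,0,0,0]]]}}

```text
clock: 34.37
position: [0.5264, -0.2372, 0.1692]
ee_rot: [1.0, 0.02, 0.0, 0.0]
ft_force: [-0.2, -0.1, 0.3]
grip_width: 0.575
grasp_force: 0.0
```

```bash
python3 - <<'E'
from h import *
to(.4973,.2856,.17,2.35)
E
```

```text
pos [ 0.5264 -0.2372  0.1692] yaw 2.24 zaxis [ 0. -0. -1.] j7 -1.04
shift [ -0.215 -13.09   -0.025] turn [ 0.003 -0.003 -0.018]
```

Call:
{"op": "carry_out", "data": {"commands": [[[-0.014,-0.873,0,0,0,0],[-0.014,-0.873,0,0,0,0],[-0.014,-0.873,0,0,0,0],[-0.014,-0.873,0,0,0,0],[-0.014,-0.873,0,0,0,0],[-0.014,-0.873,0,0,0,0],[-0.014,-0.873,0,0,0,0],[-0.014,-0.873,0,0,0,0],[-0.014,-0.873,0,0,0,0],[-0.014,-0.873,0,0,0,0],[-0.014,-0.873,0,0,0,0],[-0.014,-0.873,0,0,0,0],[-0.014,-0.873,0,0,0,0],[-0.014,-0.873,0,0,0,0],[-0.014,-0.873,0,0,0,0],[0,0,0.5,0,0,0],[0,0,0.7,0,0,0],[0,0,0,0,0,0],[0,0,0,0,0,0],[0,0,0,0,0,0]]]}}

```text
clock: 36.03
position: [0.4967, 0.2855, 0.1217]
ee_rot: [1.0, 0.02, 0.0, 0.0]
ft_force: [0.4, -0.4, -0.3]
grip_width: 0.574
grasp_force: 0.0
```

```bash
python3 - <<'E'
from h import *
to(.4973,.2856,.064,2.35)
E
```

```text
pos [0.4967 0.2855 0.1217] yaw 2.28 zaxis [ 0.001 -0.    -1.   ] j7 -2.06
shift [ 0.014 -0.002  1.441] turn [ 0.002 -0.006 -0.011]
```

Call:
{"op": "carry_out", "data": {"commands": [[[0,0,0.5,0,0,0],[0,0,0.4,0,0,0],[0,0,0.3,0,0,0],[0,0,0.22,0,0,0],[0,0,0,0,0,0]]]}}

```text
clock: 36.45
position: [0.4957, 0.2854, 0.0628]
ee_rot: [1.0, 0.021, -0.001, 0.001]
ft_force: [-0.1, 0.6, -0.5]
grip_width: 0.577
grasp_force: 0.0
```

Call:
{"op": "carry_out", "data": {"commands": [[[0,0,0,0,0,0],[0,0,0,0,0,0],[0,0,0,0,0,0],[0,0,0,0,0,0],[0,0,0,0,0,0],[0,0,0,0,0,0]]], "hand": 1}}

```text
clock: 36.95
position: [0.4967, 0.2862, 0.0647]
ee_rot: [1.0, 0.021, 0.001, -0.0]
ft_force: [-0.3, -0.0, 6.7]
grip_width: 0.342
grasp_force: 31.7
```

Call:
{"op": "carry_out", "data": {"commands": [[[0,0,0,0,0,0],[0,0,-0.15,0,0,0],[0,0,-0.15,0,0,0],[0,0,-0.4,0,0,0],[0,0,-0.6,0,0,0],[0,0,-0.7,0,0,0],[0,0,-0.5,0,0,0],[0,0,0,0,0,0],[0,0,0,0,0,0]]]}}

```text
clock: 37.7
position: [0.4966, 0.2862, 0.165]
ee_rot: [1.0, 0.021, 0.001, -0.001]
ft_force: [0.1, 0.1, -1.9]
grip_width: 0.341
grasp_force: 30.8
```

```bash
python3 - <<'E'
from h import *
to(.5345,-.1775,.164,2.35)
E
```

```text
pos [0.4966 0.2862 0.165 ] yaw 2.42 zaxis [ 0.002  0.001 -1.   ] j7 -2.07
shift [ 0.458 11.623  0.013] turn [-0.011 -0.018  0.011]
```

Call:
{"op": "carry_out", "data": {"commands": [[[0.035,0.894,0,0,0,0],[0.035,0.894,0,0,0,0],[0.035,0.894,0,0,0,0],[0.035,0.894,0,0,0,0],[0.035,0.894,0,0,0,0],[0.035,0.894,0,0,0,0],[0.035,0.894,0,0,0,0],[0.035,0.894,0,0,0,0],[0.035,0.894,0,0,0,0],[0.035,0.894,0,0,0,0],[0.035,0.894,0,0,0,0],[0.035,0.894,0,0,0,0],[0.035,0.894,0,0,0,0],[0,0,0,0,0,0.85],[0,0,0,0,0,0.85],[0,0,0,0,0,0],[0,0,0,0,0,0]]]}}

```text
clock: 39.12
position: [0.5333, -0.1774, 0.1628]
ee_rot: [0.998, -0.066, -0.001, 0.0]
ft_force: [0.2, 0.4, -1.2]
grip_width: 0.342
grasp_force: 30.8
```

```bash
python3 - <<'E'
from h import *
to(.5345,-.1775,.022,-7.8)
snap('scene','s5.png')
a=cv2.imread('pics/raw_s4.png').astype(int);b=cv2.imread('pics/raw_s5.png').astype(int)
d=abs(cv2.GaussianBlur((b-a).astype(np.float32),(5,5),0)).max(2)
# tray's far edge strip (away from the arm) and its left edge
for u,v in((143,300),(143,306),(190,290),(244,272),(244,278),(236,240),(150,280)):print(u,v,d[v-2:v+3,u-2:u+3].mean().round(1))
E
```

```text
pos [ 0.5333 -0.1774  0.1628] yaw -7.62 zaxis [-0.002 -0.    -1.   ] j7 -1.32
shift [ 0.036 -0.005  3.52 ] turn [0.005 0.017 0.031]
143 300 36.9
143 306 4.3
190 290 29.9
244 272 1.1
244 278 1.0
236 240 1.2
150 280 1.9
```

Call:
{"op": "carry_out", "data": {"commands": [[[0.03,0,0.7,0,0,0],[0,0,0.7,0,0,0],[0,0,0.7,0,0,0],[0,0,0.6,0,0,0],[0,0,0.4,0,0,0],[0,0,0.2,0,0,0],[0,0,0.12,0,0,0],[0,0,0.1,0,0,0],[0,0,0,0,0,0],[0,0,0,0,0,0]]]}}

```text
clock: 40.0
position: [0.5356, -0.1781, 0.0238]
ee_rot: [0.998, -0.068, 0.001, 0.0]
ft_force: [0.6, 0.5, -0.4]
grip_width: 0.339
grasp_force: 30.8
```

Call:
{"op": "carry_out", "data": {"commands": [[[0,0,0,0,0,0],[0,0,0,0,0,0],[0,0,0,0,0,0],[0,0,0,0,0,0],[0,0,0,0,0,0]]], "hand": -0.15}}

```text
clock: 40.42
position: [0.5351, -0.1781, 0.0232]
ee_rot: [0.998, -0.068, 0.0, 0.0]
ft_force: [-0.4, 1.1, 0.3]
grip_width: 0.577
grasp_force: 0.0
```

Call:
{"op": "carry_out", "data": {"commands": [[[0,0,-0.3,0,0,0],[0,0,-0.6,0,0,0],[0,0,-0.75,0,0,0],[0,0,-0.75,0,0,0],[0,0,-0.75,0,0,0],[0,0,-0.5,0,0,0],[0,0,0,0,0,-0.85],[0,0,0,0,0,-0.85],[0,0,0,0,0,0],[0,0,0,0,0,0]]], "hand": 0.4}}

```text
clock: 41.25
position: [0.5349, -0.1781, 0.1696]
ee_rot: [1.0, 0.02, 0.0, 0.0]
ft_force: [-0.1, -1.0, -1.0]
grip_width: 0.301
grasp_force: 0.0
```

```bash
python3 - <<'E'
from h import *
to(.5086,.1546,.17,2.35)
E
```

```text
pos [ 0.5349 -0.1781  0.1696] yaw 2.24 zaxis [ 0. -0. -1.] j7 -1.16
shift [-0.332 -8.338 -0.013] turn [ 0.003 -0.003 -0.018]
```

Call:
{"op": "carry_out", "data": {"commands": [[[-0.033,-0.834,0,0,0,0],[-0.033,-0.834,0,0,0,0],[-0.033,-0.834,0,0,0,0],[-0.033,-0.834,0,0,0,0],[-0.033,-0.834,0,0,0,0],[-0.033,-0.834,0,0,0,0],[-0.033,-0.834,0,0,0,0],[-0.033,-0.834,0,0,0,0],[-0.033,-0.834,0,0,0,0],[-0.033,-0.834,0,0,0,0],[0,0,0,0,0,0],[0,0,0,0,0,0],[0,0,0,0,0,0]]]}}

```text
clock: 42.33
position: [0.5078, 0.154, 0.1688]
ee_rot: [1.0, 0.02, -0.0, 0.001]
ft_force: [-0.5, -0.7, -0.1]
grip_width: 0.303
grasp_force: 0.0
```

```bash
python3 - <<'E'
from h import *
to(.5086,.1546,.07,2.35)
snap('top','t4.png'); snap('scene','s6.png')
a=cv2.resize(cv2.imread('pics/raw_t4.png')[90:250,190:520],None,fx=2.4,fy=2.4,interpolation=cv2.INTER_CUBIC)[:, :792]
b=cv2.resize(cv2.imread('pics/raw_s6.png')[190:330,120:318],None,fx=1.5,fy=1.5,interpolation=cv2.INTER_CUBIC)
c=np.zeros((384+210,792,3),np.uint8);c[:384]=a[:384];c[384:594,:297]=b[:210]
cv2.imwrite('pics/m.png',c)
E
```

```text
pos [0.5078 0.154  0.1688] yaw 2.28 zaxis [-0.    -0.001 -1.   ] j7 -1.86
shift [ 0.022 -0.018  2.469] turn [ 0.012  0.004 -0.012]
```

View pics/m.png

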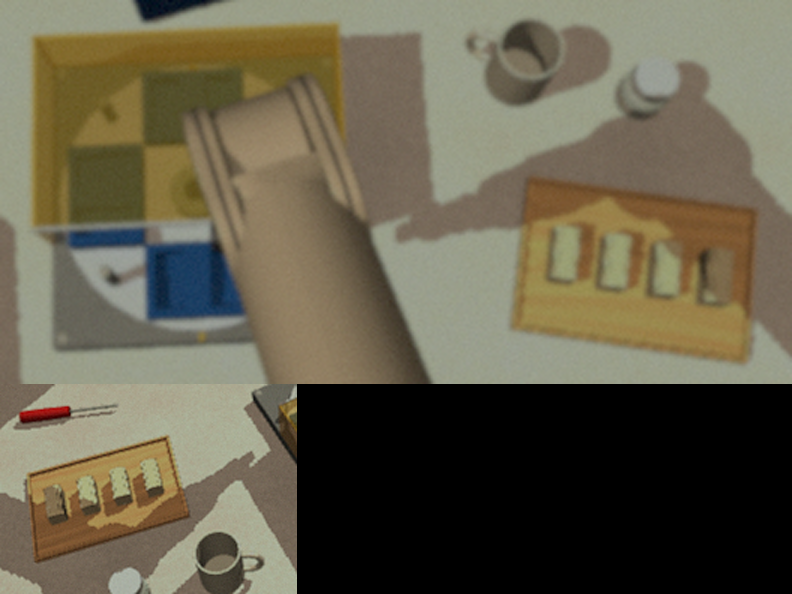

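Call:
{"op": "carry_out", "data": {"commands": [[[0.02,0,0.3,0,0,0],[0,0,0.6,0,0,0],[0,0,0.6,0,0,0],[0,0,0.6,0,0,0],[0,0,0.36,0,0,0],[0,0,0,0,0,0],[0,0,0,0,0,0]]]}}

```text
clock: 43.02
position: [0.5082, 0.1537, 0.0697]
ee_rot: [1.0, 0.02, -0.001, 0.001]
ft_force: [-0.6, 0.2, -0.0]
grip_width: 0.3
grasp_force: 0.0
```

Call:
{"op": "carry_out", "data": {"commands": [[[-0.19,-0.2,0,0,0,0],[-0.18,-0.23,0,0,0,0],[-0.16,-0.24,0,0,0,0],[-0.14,-0.25,0,0,0,0],[-0.12,-0.27,0,0,0,0],[-0.1,-0.27,0,0,0,0],[-0.07,-0.28,0,0,0,0],[-0.05,-0.29,0,0,0,0],[-0.02,-0.29,0,0,0,0],[0,-0.29,0,0,0,0],[0.02,-0.29,0,0,0,0],[0.05,-0.29,0,0,0,0],[0.07,-0.28,0,0,0,0],[0.09,-0.27,0,0,0,0],[0.12,-0.27,0,0,0,0],[0.14,-0.26,0,0,0,0],[0.16,-0.24,0,0,0,0],[0.18,-0.23,0,0,0,0],[0.2,-0.21,0,0,0,0],[0,0,0,0,0,0]]]}}

```text
clock: 44.68
position: [0.5012, 0.3552, 0.0714]
ee_rot: [1.0, 0.022, 0.001, -0.001]
ft_force: [0.3, 0.4, 1.3]
grip_width: 0.301
grasp_force: 0.0
```

Call:
{"op": "carry_out", "data": {"commands": [[[0,0,0,0,0,0],[0,0,0,0,0,0],[0,0,0,0,0,0],[0,0,0,0,0,0],[0,0,0,0,0,0],[0,0,0,0,0,0],[0,0,0,0,0,0],[0,0,0,0,0,0],[0,0,0,0,0,0],[0,0,0,0,0,0],[0,0,0,0,0,0],[0,0,0,0,0,0]]]}}

```text
clock: 45.68
position: [0.5002, 0.3526, 0.0704]
ee_rot: [1.0, 0.021, -0.0, 0.0]
ft_force: [0.3, 0.3, -0.4]
grip_width: 0.298
grasp_force: 0.0
```

Call:
{"op": "carry_out", "data": {"commands": [[[0,0,-0.5,0,0,0],[0,0,-0.8,0,0,0],[0,0,-0.8,0,0,0],[0,0,-0.4,0,0,0],[0,0.82,0,0,0,0],[0,0.82,0,0,0,0],[0,0.82,0,0,0,0],[0,0.82,0,0,0,0],[0,0.82,0,0,0,0],[0,0.82,0,0,0,0],[0,0,0,0,0,0],[0,0,0,0,0,0],[0,0,0,0,0,0]]]}}

```text
clock: 46.77
position: [0.5085, 0.1565, 0.1706]
ee_rot: [1.0, 0.021, 0.0, -0.0]
ft_force: [-0.6, 0.4, -0.3]
grip_width: 0.299
grasp_force: 0.0
```

```bash
python3 - <<'E'
from h import *
to(.5086,.1546,.07,2.35)
E
```

```text
pos [0.5085 0.1565 0.1706] yaw 2.42 zaxis [ 0.  0. -1.] j7 -1.85
shift [-1.000e-03  4.900e-02  2.515e+00] turn [-0.001 -0.001  0.011]
```

Call:
{"op": "carry_out", "data": {"commands": [[[0,0.05,0.3,0,0,0],[0,0,0.6,0,0,0],[0,0,0.6,0,0,0],[0,0,0.6,0,0,0],[0,0,0.4,0,0,0],[0,0,0,0,0,0],[0,0,0,0,0,0]]]}}

```text
clock: 47.35
position: [0.5081, 0.1549, 0.0701]
ee_rot: [1.0, 0.022, -0.001, 0.001]
ft_force: [-0.1, 0.4, 0.0]
grip_width: 0.296
grasp_force: 0.0
```

Call:
{"op": "carry_out", "data": {"commands": [[[-0.19,-0.2,0,0,0,0],[-0.18,-0.23,0,0,0,0],[-0.16,-0.24,0,0,0,0],[-0.14,-0.25,0,0,0,0],[-0.12,-0.27,0,0,0,0],[-0.1,-0.27,0,0,0,0],[-0.07,-0.28,0,0,0,0],[-0.05,-0.29,0,0,0,0],[-0.02,-0.29,0,0,0,0],[0,-0.29,0,0,0,0],[0.02,-0.29,0,0,0,0],[0.05,-0.29,0,0,0,0],[0.07,-0.28,0,0,0,0],[0.09,-0.27,0,0,0,0],[0.12,-0.27,0,0,0,0],[0.14,-0.26,0,0,0,0],[0.16,-0.24,0,0,0,0],[0.18,-0.23,0,0,0,0],[0.2,-0.21,0,0,0,0],[0,0,0,0,0,0]]]}}

```text
clock: 49.02
position: [0.501, 0.3547, 0.0715]
ee_rot: [1.0, 0.022, 0.001, -0.001]
ft_force: [-0.3, -0.0, -0.9]
grip_width: 0.296
grasp_force: 0.0
```

Call:
{"op": "carry_out", "data": {"commands": [[[0,0,0,0,0,0],[0,0,0,0,0,0],[0,0,0,0,0,0],[0,0,0,0,0,0],[0,0,0,0,0,0],[0,0,0,0,0,0],[0,0,0,0,0,0],[0,0,0,0,0,0],[0,0,0,0,0,0],[0,0,0,0,0,0],[0,0,0,0,0,0],[0,0,0,0,0,0]]]}}

```text
clock: 50.02
position: [0.5003, 0.3517, 0.0704]
ee_rot: [1.0, 0.021, -0.0, 0.0]
ft_force: [-0.3, -0.5, -1.4]
grip_width: 0.297
grasp_force: 0.0
```

Call:
{"op": "carry_out", "data": {"commands": [[[0,0,-0.5,0,0,0],[0,0,-0.8,0,0,0],[0,0,-0.8,0,0,0],[0,0,-0.6,0,0,0],[0,0.88,0,0,0,0],[0,0.88,0,0,0,0],[0,0.88,0,0,0,0],[0,0.88,0,0,0,0],[0,0.88,0,0,0,0],[0,0.88,0,0,0,0],[0,0.88,0,0,0,0],[0,0.88,0,0,0,0],[0,0.88,0,0,0,0],[0,0,0,0,0,0],[0,0,0,0,0,0],[0,0,0,0,0,0],[0,0,0,0,0,0],[0,0,0,0,0,0],[0,0,0,0,0,0],[0,0,0,0,0,0]]]}}

```text
clock: 51.68
position: [0.5136, 0.036, 0.1785]
ee_rot: [1.0, 0.022, -0.0, 0.0]
ft_force: [-0.2, 0.0, -0.6]
grip_width: 0.296
grasp_force: 0.0
```

```bash
python3 - <<'E'
from h import *
snap('top','t5.png'); snap('scene','s7.png')
a=cv2.resize(cv2.imread('pics/raw_t5.png')[90:250,190:520],None,fx=2.4,fy=2.4,interpolation=cv2.INTER_CUBIC)
b=cv2.resize(cv2.imread('pics/raw_s7.png')[140:280,110:460],None,fx=1.5,fy=1.5,interpolation=cv2.INTER_CUBIC)
d=cv2.resize(cv2.imread('pics/raw_t5.png')[205:240,245:305],None,fx=4,fy=4,interpolation=cv2.INTER_CUBIC)
c=np.zeros((594,792,3),np.uint8);c[:384]=a;c[384:594,:525]=b;c[390:530,540:780]=d
cv2.imwrite('pics/m2.png',c)
E
```

```text
(no output)
```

View pics/m2.png

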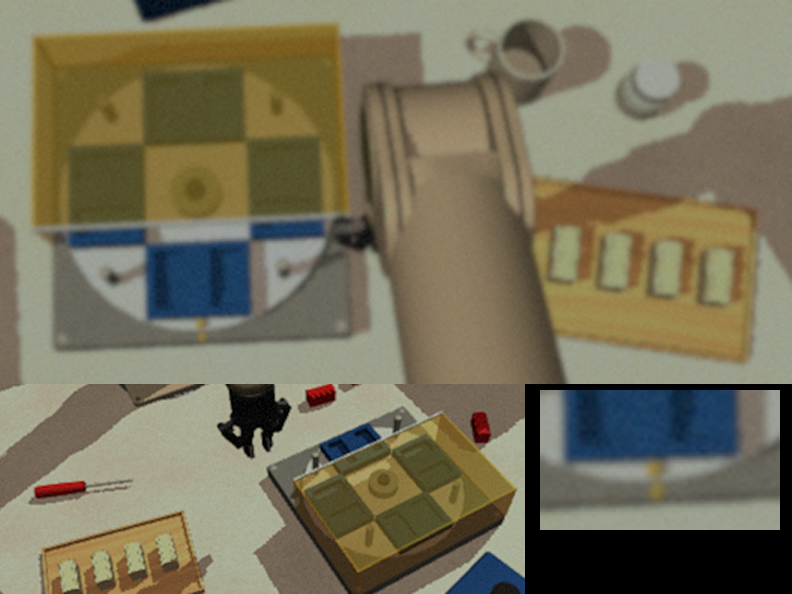

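The carousel is empty and home: its brass pin lines up with the index mark at about (657,470)–(657,490) in the inset. All four vans stand in the tray, the bystanders are untouched and the arm is clear.

```bash
python3 -c "
from workcell import hand_in
print(hand_in())"
```

```text
the job is handed in; nothing more can be done
None
```

The job is handed in at about 52 s of the 210 s: all four castings stand roof up in the drying tray, the empty carousel is back at its starting stop, and the mug, jar and screwdriver are undisturbed; I checked this in the last pictures, but the hand-in returned no verdict.

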